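# Heft the solder tins and hold up the fullest

## Robot

A 6-joint arm with a two-finger parallel gripper is mounted at the origin on the work surface. World frame = base frame: x ahead of the robot, y to its left, z up, the work surface at z = 0. Lengths are in m, angles in rad, forces in N, time in s.
With the tool pointing down it reaches from about 0.25 to 0.775 m from the base axis. Payload 4 kg.
Tool frame: the origin (TCP) lies at the very end of the fingers, on their centre line; the grasp point (between the pads) lies 19 mm behind it; z points along the fingers, y is the direction in which the jaws open and shut (so a half turn about z gives the same grasp; the last joint's range is limited). The gripper opens to 94 mm and grips with 3 to 60 N. Pads are 16 mm wide; open, the fingers measure 119 mm over their backs; the gripper's body (75 mm by 177 mm) begins 78 mm behind the grasp point.
Start: joints at [1.077, 0.087, 1.371, -0, 1.684, -0.103], TCP at [0.21, 0.509, 0.166] pointing down, gripper open.
Joint ranges: [-3.1, 3.1], [-0.76, 2.03], [0.27, 2.55], [-1.08, 4.22], [0.17, 2.65], [-2.57, 2.57]. Speed limits (rad/s): [2.79, 2.79, 3.14, 3.14, 3.14, 3.14].

## Interface

Orientations are given as [roll, pitch, yaw] about the fixed x, y, z axes, in that order (R = Rz(yaw) Ry(pitch) Rx(roll)).
In Python, from bench import robot, snapshot, calibration gives the robot as it stands. The module is installed in compiled form; this text tells all that it offers.
- The arm moves only by the tool servo_tool, never from a script. Its argument "series" is text: rows parted by semicolons, each of 5 numbers parted by spaces: the closure, from -1 (fully open) to 1 (shut), then the shift along the tool's x, y, z in cm, then the turn about the tool's z in rad. A call has 1 to 20 rows; each row is the pose to reach, as a shift and turn from the pose commanded when the call began, along the tool's axes at that moment; what a row does not reach only later rows make up. A row lasts 1/12 s, in which the tool goes at most 41.7 mm and 7.16 degrees, less where a joint would pass 70% of its speed; a pose out of reach is approached as far as the arm can. A call with a gripper value outside its range is refused whole. The fingers move at their own pace and stop on an object; the grip force is fixed at half the most. Time passes only in rows, so rows that repeat a pose let the fingers close. It gives the time, the measured TCP pose, the force and the opening at its end, in the units of the state.
- robot.get_obs(): the state, without advancing time (a new reading comes with each control period).
- snapshot(name): name is "scene" or "top"; returns (picture, depth): 400x640x3 uint8, red, green, blue; 400x640 float32, m along the optical axis (not along the pixel's ray), 0 where there is no reading.
- calibration(name): a dict with "fx", "fy", "cx", "cy" (pixels), "rvec" (rotation vector, rad) and "tvec" (3), from world to camera coordinates, as OpenCV has them. Camera axes: x right, y down, z forward; pixel columns grow to the right and rows downward; lengths in m; the calibration is good to about 2 mm. A picture is of the moment at which its call begins. calibration takes no time and is no camera call.
- robot.close_job(): hands the job in, once; it reports no verdict.
The state is a dict: "time": time; "joint_positions": joint angles; "qvel": joint speeds; "joint_torque": joint torques, N m; "tool_pos": TCP position; "ee_rot": TCP orientation; "wrist_force": force on the tool from outside, world axes, zero at the start; "wrist_torque": the same for the moment, N m; "width": finger opening in m.
Only numpy, scipy, OpenCV 4.12 (cv2) and the standard library are available. Lean on these libraries where they do the work, as an engineer would, in place of code of your own. Each camera call takes 0.05 s, during which the arm holds its last target. There are 200 camera calls.

## Task

Three look-alike closed tins on the mat hold reels of solder used to different degrees: heft them to find the heaviest, stand the other two upright on the floor of the open red parts case, set down gently and never dropped or tipped over, and leave the rest of the things on the mat where they are. Finish still holding the heaviest tin in the gripper, upright and still, at least 15 cm clear above the mat; do not put it down or let go.

Things in the scene. Friction and masses are not known exactly. Their poses are not given: they have to be found in the camera images.
- tin_a: one of three look-alike closed tins, standing on the mat: upright cylinder 60 mm in diameter, 58 mm high, yellow band, lid stays on. A hidden reel of solder lies inside; closed, the tins weigh 0.19 to 0.59 kg, the heaviest at least 0.15 kg more than either other. Which tin is heaviest changes from run to run. Origin: centre of its underside, z up the tin
- tin_b: one of three look-alike closed tins, standing on the mat: upright cylinder 60 mm in diameter, 58 mm high, yellow band, lid stays on. A hidden reel of solder lies inside; closed, the tins weigh 0.19 to 0.59 kg, the heaviest at least 0.15 kg more than either other. Which tin is heaviest changes from run to run. Origin: centre of its underside, z up the tin
- tin_c: one of three look-alike closed tins, standing on the mat: upright cylinder 60 mm in diameter, 58 mm high, yellow band, lid stays on. A hidden reel of solder lies inside; closed, the tins weigh 0.19 to 0.59 kg, the heaviest at least 0.15 kg more than either other. Which tin is heaviest changes from run to run. Origin: centre of its underside, z up the tin
- case: red steel parts case, fixed, standing open on the mat at the robot's left. Open-topped body 300 mm (its x) by 180 mm (its y) by 55 mm high, walls and floor 3 mm thick. Its shallow lid is folded right back on the mat beyond the +y side, out to y = +275 mm, nowhere higher than the rim. Origin: centre of the case's underside, z up
- case_bay (a point): centre of the floor of the case's large empty bay, 3 mm above the mat, axes as the case. The bay measures 231 mm along x and 174 mm along y, 52 mm deep, and takes three tins in a row along x. At its -x end a partition 40 mm high cuts off a narrow bay with small bits, too narrow for a tin
- power_brick: beige plastic power brick 105 x 58 x 36 mm lying flat, loose, not to be moved. Origin: centre of its underside, x along its length
- standoff: stubby brass hex standoff, 14 mm across flats, 25 mm high, standing on end, loose, not to be moved. Origin: centre of its underside
- fuse_holder: cream ceramic fuse holder 74 x 26 x 24 mm, loose, not to be moved. Origin: centre of its underside, x along its length
- iron_weight: cast-iron weight painted dull blue, round, 72 mm in diameter, 64 mm high with a knob on top, 1.4 kg, loose, not to be moved. Origin: centre of its underside
There are look-alikes about, which are no part of the job. Leave any green look-alike of the tin_c alone.

How it is judged:
By the outcome, as a careful person would: the job done as asked, in the order asked, and still so for the second after the job is handed in, while the arm keeps its last pose, push and grip.
It also fails if it takes over 72 s, if anything falls off the work surface, if the arm or the gripper's body presses on something with over 40 N, if the wrist force passes 120 N, or if a joint passes its speed limit or range.

## Working session

There is one attempt and no reset: what is moved stays moved. The work goes in short steps, Python scripts to look and compute and a tool call to move; the robot and the scene stay as the last step left them, time stands still between calls to the robot, and variables do not carry over. Pictures are saved under pics/ and viewed, about 8 in all and at most 12, crops included, and the job is handed in when it is done.

Besides the shell and the picture viewer there is one more tool, called as a command line: name --argument value ..., lists and objects as JSON in quotes. servo_tool: Moves the arm, as the interface text tells. Its arguments: {"type":"object","properties":{"series":{"type":"string"}},"required":["series"]}

```bash
mkdir -p pics
cat > h.py <<'E'
import numpy as np, cv2
from bench import robot, snapshot, calibration
def cam(name):
    c=calibration(name); R=cv2.Rodrigues(np.array(c["rvec"],float))[0]; return c,R,np.array(c["tvec"],float)
def world(name,depth):
    c,R,t=cam(name); v,u=np.mgrid[0:400,0:640]
    P=np.stack([(u-c["cx"])/c["fx"]*depth,(v-c["cy"])/c["fy"]*depth,depth],-1)
    return (P-t)@R
def ray(name,u,v,z):
    c,R,t=cam(name); d=R.T@np.array([(u-c["cx"])/c["fx"],(v-c["cy"])/c["fy"],1]); o=-R.T@t
    return o+d*(z-o[2])/d[2]
def save(n,p): cv2.imwrite("pics/"+n,cv2.cvtColor(p,cv2.COLOR_RGB2BGR))
E
python3 - <<'E'
from h import *
for n in("scene","top"):
    p,d=snapshot(n); save(n+"0.png",p); np.savez(n+"0.npz",p=p,d=d)
    c,R,t=cam(n); print(n,c,-R.T@t)
o=robot.get_obs(); print(o)
E
```

```text
scene {'fx': 401.3787052375109, 'fy': 401.3787052375109, 'cx': 313.97747585725017, 'cy': 200.22664246855902, 'rvec': array([ 1.36208532,  2.33527541, -0.81630988]), 'tvec': array([ 0.27491532, -0.32331853,  1.22372909])} [1.00740585 0.27143711 0.76751648]
top {'fx': 447.4653395369357, 'fy': 447.4653395369357, 'cx': 322.0015577802662, 'cy': 195.38238145644937, 'rvec': array([ 2.10826338, -2.14645486,  0.2237145 ]), 'tvec': array([-0.01331779,  0.51977941,  0.89169616])} [ 0.33887312 -0.00546106  0.97498986]
{'time': 0.1, 'joint_positions': array([ 1.07690290e+00,  8.78999449e-02,  1.37209796e+00,  1.95486434e-06,
        1.68359676e+00, -1.03135490e-01]), 'qvel': array([ 0.00151414, -0.00103295, -0.00225645, -0.00046817, -0.00060418,
        0.00022048]), 'joint_torque': array([ 1.90543447e-03, -3.41249156e+01, -3.03303409e+01,  7.20120245e-02,
        3.03368771e-02, -1.04012631e-04]), 'tool_pos': array([0.20923818, 0.50802621, 0.16481362]), 'ee_rot': array([-3.13960147e+00, -2.08045733e-04,  2.75083473e+00]), 'wrist_force': array([-0.21190651,  0.27304092,  0.12251323]), 'wrist_torque': array([ 0.03083847, -0.01110048,  0.00139158]), 'width': 0.09400768097199906}
```

View pics/top0.png

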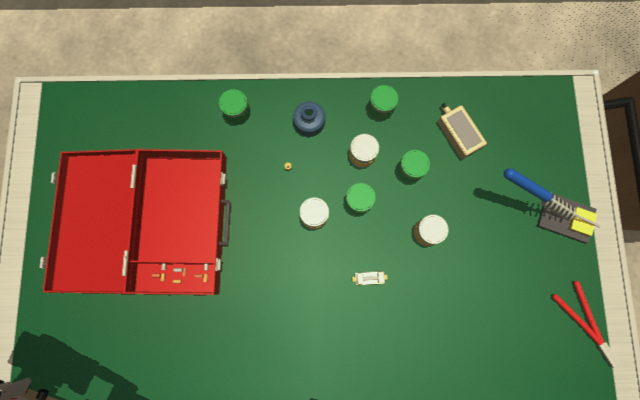

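View pics/scene0.png

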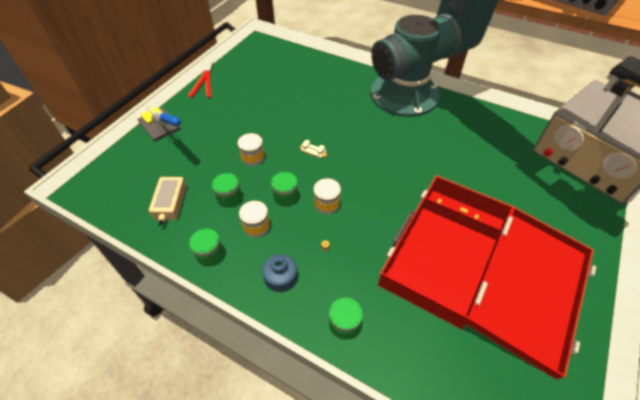

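The top view shows three white-lidded tins at about (314,213), (364,151) and (433,230), and four green look-alikes. The case body spans columns 137-222, with its narrow bay at the bottom. The lid is to its left.

Run:
```python
from h import *
z=np.load("top0.npz"); p,d=z["p"],z["d"]; W=world("top",d); hsv=cv2.cvtColor(p,cv2.COLOR_RGB2HSV)
ok=(d>0)
reg=(W[...,0]>.2)&(W[...,0]<.8)&(abs(W[...,1])<.6)&ok
def comps(m,name,zp):
    n,l,s,c=cv2.connectedComponentsWithStats(m.astype(np.uint8))
    for i in range(1,n):
        if s[i,4]<60: continue
        k=l==i; cnt=max(cv2.findContours(k.astype(np.uint8),0,2)[0],key=cv2.contourArea)
        (u,v),r=cv2.minEnclosingCircle(cnt); zz=np.median(W[k][:,2]); 
        a=cv2.minAreaRect(cnt)
        print(name,c[i].round(1),s[i,4],"z",zz.round(3),"depthmid",np.median(W[k][:,:2],0).round(3),"ray",ray("top",*c[i],zz).round(4), "r",round(r*zp,3))
        
comps(reg&(W[...,2]>.052)&(W[...,2]<.08)&(hsv[...,1]<90)&(hsv[...,2]>150),"white",.002)
comps(reg&(W[...,2]>.052)&(W[...,2]<.08)&(hsv[...,1]>=90)&(hsv[...,0]>40)&(hsv[...,0]<80),"green",.002)
comps(reg&(W[...,2]>.02)&(W[...,2]<.05)&(W[...,1]<.2),"mid",.002)
comps(reg&(W[...,2]>.035)&(hsv[...,0]>95)&(hsv[...,0]<130),"blue",.002)
red=((hsv[...,0]<8)|(hsv[...,0]>172))&(hsv[...,1]>120)
# case body rim
rim=ok&red&(W[...,2]>.045)&(W[...,2]<.065)&(W[...,1]>0)
q=W[rim]; print("rim",np.percentile(q[:,:2],[0.5,50,99.5],axis=0).round(3))
for u,v in[(61,152),(140,152),(224,152),(219,294),(130,294),(46,294)]: print((u,v),ray("top",u,v,.055).round(3))
for u,v in[(132,262),(217,264)]: print("part",ray("top",u,v,.043).round(3))
```

```text
white [364.7 147.2] 601 z 0.059 depthmid [ 0.621 -0.116] ray [ 0.6213 -0.1157  0.0586] r 0.028
white [132.9 176.2] 69 z 0.058 depthmid [0.565 0.372] ray [0.5653 0.3721 0.0585] r 0.022
white [314.2 211.5] 647 z 0.059 depthmid [ 0.484 -0.005] ray [ 0.4841 -0.0058  0.0586] r 0.029
white [566.9 207.7] 95 z 0.065 depthmid [ 0.482 -0.53 ] ray [ 0.4822 -0.5306  0.0654] r 0.023
white [433.4 229. ] 673 z 0.059 depthmid [ 0.443 -0.251] ray [ 0.4435 -0.2512  0.0586] r 0.03
white [124.7 263. ] 77 z 0.059 depthmid [0.386 0.377] ray [0.3857 0.3775 0.0586] r 0.024
green [384.4  97.9] 568 z 0.059 depthmid [ 0.733 -0.163] ray [ 0.7326 -0.163   0.0587] r 0.028
green [233.  102.1] 574 z 0.059 depthmid [0.727 0.166] ray [0.727  0.1665 0.0586] r 0.028
green [415.5 163.5] 621 z 0.059 depthmid [ 0.584 -0.222] ray [ 0.5836 -0.2223  0.0587] r 0.029
green [360.9 197. ] 645 z 0.059 depthmid [ 0.513 -0.104] ray [ 0.5132 -0.1037  0.0586] r 0.029
mid [379.7 111.3] 141 z 0.035 depthmid [ 0.708 -0.153] ray [ 0.7111 -0.155   0.0352] r 0.027
mid [239.  115.4] 141 z 0.035 depthmid [0.703 0.155] ray [0.7057 0.1572 0.03
[... 603 characters left out ...]
57 -0.583] ray [ 0.4582 -0.5835  0.024 ] r 0.031
mid [420.8 234.5] 97 z 0.036 depthmid [ 0.432 -0.226] ray [ 0.4348 -0.2296  0.0359] r 0.029
mid [371.1 277.8] 148 z 0.023 depthmid [ 0.347 -0.125] ray [ 0.347  -0.1227  0.0234] r 0.027
blue [309.  116.5] 609 z 0.039 depthmid [0.695 0.002] ray [0.6995 0.0023 0.039 ] r 0.031
blue [528.1 184.7] 563 z 0.127 depthmid [ 0.519 -0.423] ray [ 0.5191 -0.4242  0.1272] r 0.054
rim [[0.321 0.189]
 [0.477 0.365]
 [0.626 0.428]]
(61, 152) [0.621 0.528 0.055]
(140, 152) [0.619 0.362 0.055]
(224, 152) [0.616 0.184 0.055]
(219, 294) [0.321 0.188 0.055]
(130, 294) [0.324 0.365 0.055]
(46, 294) [0.328 0.531 0.055]
part [0.388 0.369 0.043]
part [0.381 0.196 0.043]
```

```bash
cat >> h.py <<'E'
def delta(*tgts):
    o=robot.get_obs(); R=cv2.Rodrigues(np.zeros(3))[0]
    from scipy.spatial.transform import Rotation as Ro
    R=Ro.from_euler("xyz",o["ee_rot"]).as_matrix()
    print("t",round(o["time"],2),"pos",o["tool_pos"].round(4),"rot",o["ee_rot"].round(3),"F",o["wrist_force"].round(2),"w",round(o["width"],4))
    for g in tgts: print(g,"cm",((np.array(g)-o["tool_pos"])@R*100).round(2))
T1=(.484,-.006);T2=(.621,-.116);T3=(.443,-.251)
E
python3 -c "
from h import *
delta((*T1,.165),(*T1,.02),(*T2,.165),(*T3,.165))"
```

```text
t 0.1 pos [0.2092 0.508  0.1648] rot [-3.14  -0.     2.751] F [-0.21  0.27  0.12] w 0.094
(0.484, -0.006, 0.165) cm [-44.98 -37.06   0.05]
(0.484, -0.006, 0.02) cm [-44.99 -37.03  14.55]
(0.621, -0.116, 0.165) cm [-6.184e+01 -4.202e+01  5.000e-02]
(0.443, -0.251, 0.165) cm [-50.52 -61.28   0.09]
```

servo_tool --series "-1 -3.2 -2.65 0 0;-1 -6.4 -5.3 0 0;-1 -9.6 -7.9 0 0;-1 -12.8 -10.5 0 0;-1 -16 -13.2 0 0;-1 -19.2 -15.8 0 0;-1 -22.4 -18.5 0 0;-1 -25.6 -21.1 0 0;-1 -28.8 -23.7 0 0;-1 -32 -26.4 0 0;-1 -35.2 -29 0 0;-1 -38.4 -31.6 0 0;-1 -41.6 -34.3 0 0;-1 -43.5 -35.8 0 0;-1 -44.6 -36.8 1 0;-1 -45 -37.1 3 0;-1 -45 -37.1 5 0;-1 -45 -37.1 7 0;-1 -45 -37.1 7 0;-1 -45 -37.1 7 0"

```text
time: 1.77
tool_pos: [0.483, -0.0058, 0.0945]
ee_rot: [-3.141, -0.004, 2.751]
wrist_force: [0.3, -0.0, 0.3]
width: 0.0939
```

Run:
```python
from h import *
delta((*T1,.02))
p,d=snapshot("scene"); a=p[60:260,150:410]; save("s1.png",cv2.resize(a,None,fx=3,fy=3))
```

```text
t 1.77 pos [ 0.483  -0.0058  0.0945] rot [-3.141 -0.004  2.751] F [ 0.26 -0.01  0.31] w 0.0939
(0.484, -0.006, 0.02) cm [-0.13  0.03  7.45]
```

View pics/s1.png

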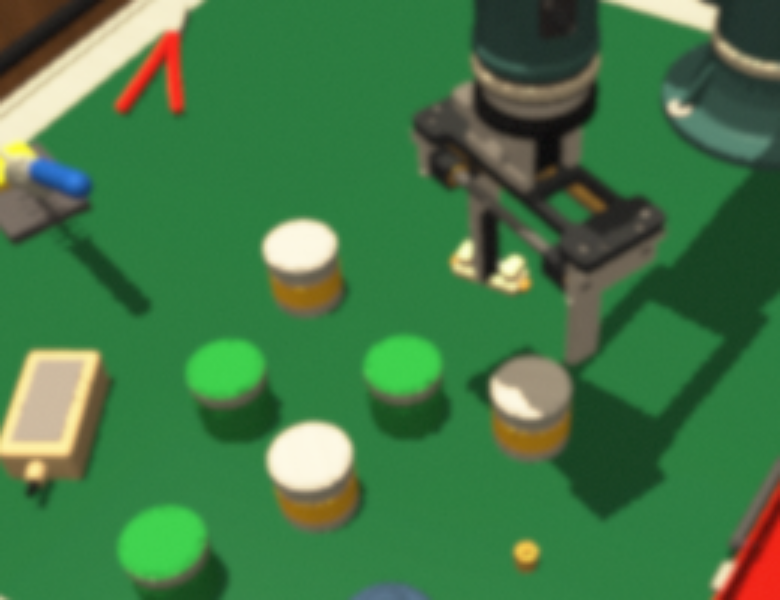

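The gripper hangs centred above tin 1 (crop about (530,390)), with the fingers clear of the green neighbour. I'll descend, grip and lift slightly.

servo_tool --series "-1 -0.1 0 1 0;-1 -0.1 0 2.5 0;-1 -0.1 0 4 0;-1 -0.1 0 5.5 0;-1 -0.1 0 6.7 0;-1 -0.1 0 7.4 0;-1 -0.1 0 7.4 0;-1 -0.1 0 7.4 0;1 -0.1 0 7.4 0;1 -0.1 0 7.4 0;1 -0.1 0 7.4 0;1 -0.1 0 7.4 0;1 -0.1 0 7.4 0;1 -0.1 0 7.4 0;1 -0.1 0 7.4 0;1 -0.1 0 7.4 0"

```text
time: 3.15
tool_pos: [0.4852, -0.0063, 0.0219]
ee_rot: [3.141, 0.0, 2.751]
wrist_force: [-0.3, 0.2, -0.4]
width: 0.0444
```

servo_tool --series "1 0 0 -0.3 0;1 0 0 -1 0;1 0 0 -2 0;1 0 0 -3 0;1 0 0 -3.7 0;1 0 0 -4 0;1 0 0 -4 0;1 0 0 -4 0;1 0 0 -4 0;1 0 0 -4 0;1 0 0 -4 0;1 0 0 -4 0"

```text
time: 4.15
tool_pos: [0.4849, -0.0063, 0.0614]
ee_rot: [-3.141, -0.001, 2.751]
wrist_force: [-0.5, 0.5, -0.3]
width: 0.0004
```

Run:
```python
from h import *
f=[]
for i in range(3):
    snapshot("scene"); f.append(robot.get_obs()["wrist_force"])
print(np.round(f,2)); delta((*T1,.166),(*T1,.02))
print((np.array(f)[:,2].mean()-.3)/9.81)
```

```text
[[ 0.65 -0.26 -0.73]
 [ 0.38  0.45 -0.12]
 [ 0.61  0.41  0.15]]
t 4.3 pos [ 0.4851 -0.0062  0.0617] rot [ 3.142 -0.     2.751] F [0.61 0.41 0.15] w 0.0003
(0.484, -0.006, 0.166) cm [  0.11  -0.02 -10.43]
(0.484, -0.006, 0.02) cm [ 0.11 -0.02  4.17]
-0.054355523344549656
```

The fingers shut completely, so there is no tin between them. I need to look.

Run:
```python
from h import *
p,d=snapshot("scene"); q,e=snapshot("top"); np.savez("s2.npz",p=p,d=d,q=q,e=e)
a=cv2.resize(p[90:260,170:390],(660,510)); b=cv2.resize(q[60:300,240:480],(510,510)) 
save("s2.png",cv2.resize(np.hstack([p[80:260,210:390],q[100:280,250:430]]),None,fx=2.2,fy=2.2))
c,R,t=cam("scene")
for P in [(.485,-.006,.0617),(.484,-.006,.058),(.484,-.006,0)]:
  for n in("scene","top"):
    c,R,t=cam(n); x=R@np.array(P)+t; print(n,P,x[0]/x[2]*c["fx"]+c["cx"],x[1]/x[2]*c["fy"]+c["cy"])
```

```text
scene (0.485, -0.006, 0.0617) 326.2490116561946 187.0335648100405
top (0.485, -0.006, 0.0617) 314.3484620631439 210.83804035430853
scene (0.484, -0.006, 0.058) 326.4409842174748 187.77576102743853
top (0.484, -0.006, 0.058) 314.35977566385156 211.59667482274773
scene (0.484, -0.006, 0) 326.181926166441 203.17770965321967
top (0.484, -0.006, 0) 314.4114873146466 215.7195534848397
```

View pics/s2.png

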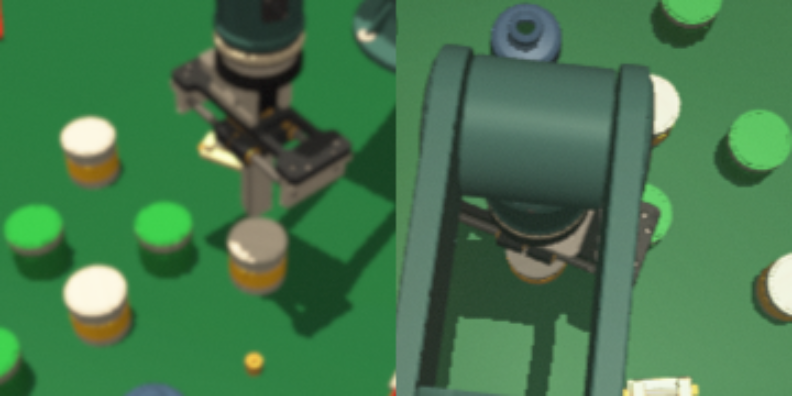

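Run:
```python
from h import *
z=np.load("s2.npz"); d=z["d"]; p=z["p"]; W=world("scene",d)
print("lid depth",W[187:189,325:328].reshape(-1,3).round(3)[:3])
for v in range(140,200,3): print(v,[(W[v,u].round(3).tolist(),p[v,u].tolist()) for u in (322,327)])
o=robot.get_obs();print(o["joint_positions"])
```

```text
lid depth [[ 0.484 -0.01   0.058]
 [ 0.482 -0.008  0.058]
 [ 0.48  -0.007  0.056]]
140 [([0.515, -0.001, 0.235], [36, 33, 28]), ([0.515, 0.01, 0.24], [36, 37, 34])]
143 [([0.509, -0.004, 0.221], [37, 36, 33]), ([0.521, 0.013, 0.239], [32, 31, 30])]
146 [([0.517, 0.0, 0.222], [47, 47, 42]), ([0.509, 0.007, 0.218], [42, 36, 26])]
149 [([0.521, 0.003, 0.219], [111, 96, 56]), ([0.512, 0.009, 0.214], [89, 71, 48])]
152 [([0.523, 0.004, 0.212], [92, 70, 38]), ([0.521, 0.013, 0.215], [134, 122, 107])]
155 [([0.522, 0.003, 0.204], [70, 62, 51]), ([0.526, 0.016, 0.214], [104, 95, 82])]
158 [([0.494, -0.013, 0.161], [99, 91, 77]), ([0.499, 0.002, 0.173], [109, 99, 85])]
161 [([0.496, -0.011, 0.155], [99, 91, 76]), ([0.5, 0.003, 0.166], [110, 101, 86])]
164 [([0.494, -0.012, 0.144], [99, 91, 78]), ([0.499, 0.002, 0.156], [112, 103, 88])]
167 [([0.493, -0.013, 0.133], [99, 91, 76]), ([0.498, 0.002, 0.145], [111, 101, 86])]
170 [([0.493, -0.013, 0.123], [99, 91, 76]), ([0.497, 0.001, 0.135], [111, 102, 87])]
173 [([0.494, -0.012, 0.115], [98, 93, 77]), ([0.498, 0.002, 0.126], [111, 102, 87])]
176 [([0.496, -0.011, 0.108], [79, 88, 65]), ([0.496, 0.002, 0.115], [108, 103, 85])]
179 [([0.42, -0.053, -0.001], [109, 110, 87]), ([0.458, -0.019, 0.055], [134, 132, 107])]
182 [([0.473, -0.024, 0.057], [160, 146, 124]), ([0.468, -0.013, 0.058], [160, 146, 123])]
185 [([0.482, -0.019, 0.058], [159, 146, 122]), ([0.477, -0.009, 0.059], [159, 146, 123])]
188 [([0.491, -0.014, 0.06], [163, 148, 125]), ([0.484, -0.005, 0.058], [160, 147, 123])]
191 [([0.496, -0.011, 0.057], [158, 144, 122]), ([0.492, -0.0, 0.058], [160, 146, 124])]
194 [([0.503, -0.007, 0.055], [199, 182, 153]), ([0.501, 0.005, 0.06], [161, 147, 125])]
197 [([0.512, -0.002, 0.056], [222, 206, 172]), ([0.507, 0.008, 0.058], [158, 145, 123])]
[-1.29883399e-01 -1.22183119e-02  1.68186634e+00  1.03485988e-04
  1.47204391e+00 -1.30988354e+00]
```

```bash
cat >> h.py <<'E'
def fingers(n="scene"):
    from scipy.spatial.transform import Rotation as Ro
    p,d=snapshot(n); o=robot.get_obs(); W=world(n,d); R=Ro.from_euler("xyz",o["ee_rot"]).as_matrix()
    T=(W-o["tool_pos"])@R
    m=(d>0)&(abs(T[...,0])<.03)&(abs(T[...,1])<.08)&(T[...,2]<-.03)&(T[...,2]>-.10)
    return p,d,W,T,m,o
E
python3 - <<'E'
from h import *
p,d,W,T,m,o=fingers()
q=T[m]; 
for a,b in((-.1,-.085),(-.085,-.07),(-.07,-.055),(-.055,-.05),(-.05,-.045),(-.045,-.04),(-.04,-.03)):
    k=(q[:,2]>a)&(q[:,2]<b); print(a,b,k.sum(),np.percentile(q[k][:,:2],[2,25,50,75,98],axis=0).round(4).tolist() if k.sum()>3 else "")
E
```

```text
-0.1 -0.085 68 [[-0.0122, -0.0114], [-0.0114, -0.0034], [-0.0102, 0.0091], [-0.0052, 0.0118], [0.005, 0.0132]]
-0.085 -0.07 69 [[-0.0124, -0.0125], [-0.0113, -0.0018], [-0.0101, 0.0097], [-0.0025, 0.0117], [0.0057, 0.0129]]
-0.07 -0.055 62 [[-0.0123, -0.0124], [-0.0109, -0.0026], [-0.01, 0.0098], [-0.0026, 0.012], [0.0053, 0.0131]]
-0.055 -0.05 21 [[-0.0123, -0.011], [-0.0111, 0.0021], [-0.0105, 0.0112], [-0.0048, 0.0118], [0.0022, 0.0128]]
-0.05 -0.045 14 [[-0.0119, -0.0103], [-0.0114, -0.0057], [-0.011, 0.0003], [-0.006, 0.0106], [0.0061, 0.0121]]
-0.045 -0.04 5 [[-0.0112, -0.005], [-0.0109, -0.003], [-0.0107, 0.0018], [-0.0106, 0.0024], [-0.0098, 0.005]]
-0.04 -0.03 1
```

The finger depth shows the true fingertips are about 43 mm above the reported TCP, with x and y agreeing. So the gripper simply closed above the tin. I'll work with a z offset of 0.043, reopen, descend and check contact by force.

servo_tool --series "-1 0 0 0 0;-1 0 0 0 0;-1 0 0 0 0;-1 0 0 0 0;-1 0 0 0 0;-1 0 0 0 0;-1 0 0 0 0;-1 0 0 0 0;-1 0 0 0 0;-1 0 0 0 0;-1 0 0 0 0;-1 0 0 0 0;-1 0.1 0 1 0;-1 0.1 0 2 0;-1 0.1 0 3.3 0;-1 0.1 0 4.6 0;-1 0.1 0 5.6 0;-1 0.1 0 6 0;-1 0.1 0 6 0"

```text
time: 6.03
tool_pos: [0.4828, -0.0057, -0.0001]
ee_rot: [-3.141, -0.004, 2.751]
wrist_force: [-0.1, -0.1, 0.1]
width: 0.0942
```

Run:
```python
from h import *
p,d,W,T,m,o=fingers()
m=(d>0)&(abs(T[...,0])<.03)&(abs(T[...,1])>.035)&(abs(T[...,1])<.07)&(T[...,2]<-.02)&(T[...,2]>-.10)
for s in(-1,1):
    k=m&(T[...,1]*s>0); q=T[k]; print(s,k.sum(),np.percentile(q,[2,50,98],axis=0).round(4).tolist(),"maxz",np.sort(q[:,2])[-5:].round(4))
delta((*T1,-.021))
save("s3.png",cv2.resize(p[110:240,260:400],None,fx=4,fy=4))
```

```text
-1 152 [[-0.0113, -0.0583, -0.0977], [-0.0061, -0.0484, -0.0701], [0.0072, -0.0459, -0.0396]] maxz [-0.0398 -0.0396 -0.0396 -0.039  -0.0375]
1 139 [[-0.0113, 0.0487, -0.0993], [-0.0059, 0.0581, -0.074], [0.0071, 0.0597, -0.0458]] maxz [-0.0466 -0.0459 -0.0454 -0.0431 -0.0386]
t 6.08 pos [ 0.4836 -0.0058  0.001 ] rot [-3.141e+00 -2.000e-03  2.751e+00] F [0.65 0.52 0.09] w 0.0938
(0.484, -0.006, -0.021) cm [-0.04 -0.    2.2 ]
```

View pics/s3.png

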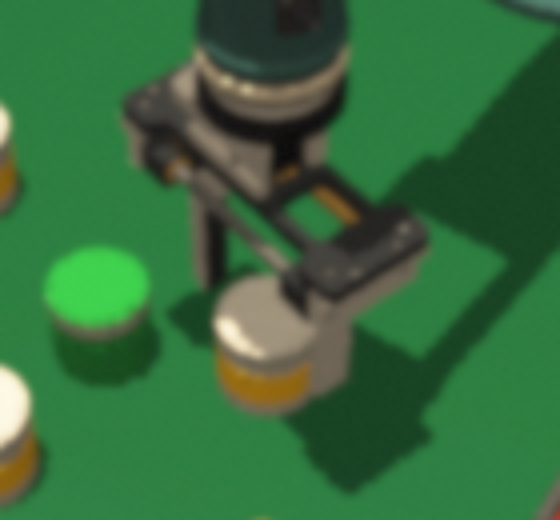

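The fingers now straddle tin 1, with tips at about z 0.042 and a clear gap to the green tin.

servo_tool --series "-1 0 0 0.8 0;-1 0 0 1.6 0;-1 0 0 2.2 0;-1 0 0 2.2 0;1 0 0 2.2 0;1 0 0 2.2 0;1 0 0 2.2 0;1 0 0 2.2 0;1 0 0 2.2 0;1 0 0 2.2 0;1 0 0 2.2 0;1 0 0 2.2 0;1 0 0 2.2 0"

```text
time: 7.17
tool_pos: [0.4847, -0.0056, -0.0198]
ee_rot: [3.141, 0.001, 2.751]
wrist_force: [1.0, 3.0, 1.4]
width: 0.0585
```

servo_tool --series "1 0 0 -0.3 0;1 0 0 -1 0;1 0 0 -2 0;1 0 0 -3 0;1 0 0 -3.7 0;1 0 0 -4 0;1 0 0 -4 0;1 0 0 -4 0;1 0 0 -4 0;1 0 0 -4 0"

```text
time: 8.0
tool_pos: [0.4837, -0.0058, 0.0193]
ee_rot: [-3.141, -0.001, 2.751]
wrist_force: [0.2, 0.4, -4.2]
width: 0.0589
```

```bash
cat >> h.py <<'E'
def heft(n=6):
    f=[]
    for i in range(n):
        p,d=snapshot("scene"); o=robot.get_obs(); f.append(o["wrist_force"])
    f=np.array(f); print("Fz",f[:,2].round(2),"mass",(-f[:,2].mean()/9.81).round(3)); return p,d
E
python3 - <<'E'
from h import *
heft(); delta((*T1,-.021))
E
```

```text
Fz [-3.13 -4.09 -2.81 -3.4  -3.34 -3.24] mass 0.34
t 8.3 pos [ 0.4841 -0.0059  0.0197] rot [-3.142 -0.     2.751] F [-0.31  0.78 -3.24] w 0.0585
(0.484, -0.006, -0.021) cm [ 0.01 -0.02  4.07]
```

Tin 1 weighs about 0.34 kg, which decides nothing yet. I'll set it back down and heft the next.

servo_tool --series "1 0 0 1 0;1 0 0 2.2 0;1 0 0 3.1 0;1 0 0 3.6 0;1 0 0 3.85 0;1 0 0 4 0;1 0 0 4 0;1 0 0 4 0;-1 0 0 4 0;-1 0 0 4 0;-1 0 0 4 0;-1 0 0 4 0;-1 0 0 4 0;-1 0 0 4 0;-1 0 0 2.5 0;-1 0 0 0 0;-1 0 0 -3 0;-1 0 0 -5 0;-1 0 0 -5 0"

```text
time: 9.88
tool_pos: [0.4881, -0.0063, 0.0753]
ee_rot: [3.139, 0.01, 2.751]
wrist_force: [0.5, -0.0, -0.3]
width: 0.0941
```

```bash
python3 -c "
from h import *
delta((*T2,.07),(*T2,-.021))"
```

```text
t 9.88 pos [ 0.4881 -0.0063  0.0753] rot [3.139 0.01  2.751] F [ 0.52 -0.02 -0.27] w 0.0941
(0.621, -0.116, 0.07) cm [-16.46  -5.08   0.68]
(0.621, -0.116, -0.021) cm [-16.37  -5.1    9.78]
```

servo_tool --series "-1 -2 -0.6 0 0;-1 -5 -1.5 0 0;-1 -8.5 -2.5 0 0;-1 -12 -3.5 0 0;-1 -15 -4.4 0 0;-1 -16.5 -4.85 0 0;-1 -16.85 -4.95 0.5 0;-1 -16.85 -4.95 1.5 0;-1 -16.85 -4.95 2.5 0;-1 -16.85 -4.95 3 0;-1 -16.85 -4.95 3 0;-1 -16.85 -4.95 3 0"

```text
time: 10.88
tool_pos: [0.62, -0.1148, 0.0391]
ee_rot: [-3.142, -0.002, 2.752]
wrist_force: [-0.5, -0.2, 0.5]
width: 0.0938
```

Run:
```python
from h import *
p,d,W,T,m,o=fingers()
m=(d>0)&(abs(T[...,0])<.03)&(abs(T[...,1])>.035)&(abs(T[...,1])<.07)&(T[...,2]<-.02)&(T[...,2]>-.10)
for s in(-1,1):
    k=m&(T[...,1]*s>0); q=T[k]; print(s,k.sum(),np.percentile(q,[2,50,98],axis=0).round(4).tolist(),"maxz",np.sort(q[:,2])[-5:].round(4))
delta((*T2,-.021))
save("s4.png",cv2.resize(p[110:260,180:340],None,fx=4,fy=4))
```

```text
-1 97 [[-0.011, -0.0584, -0.0963], [-0.0069, -0.0482, -0.0626], [0.006, -0.046, -0.0397]] maxz [-0.0427 -0.0402 -0.0397 -0.0395 -0.0384]
1 166 [[-0.0108, 0.0493, -0.0986], [-0.0035, 0.0584, -0.0753], [0.008, 0.06, -0.0481]] maxz [-0.0486 -0.0479 -0.0462 -0.044  -0.042 ]
t 10.93 pos [ 0.6207 -0.1152  0.04  ] rot [ 3.141 -0.     2.752] F [ 0.72 -0.34  0.47] w 0.0938
(0.621, -0.116, -0.021) cm [-0.06 -0.07  6.1 ]
```

View pics/s4.png

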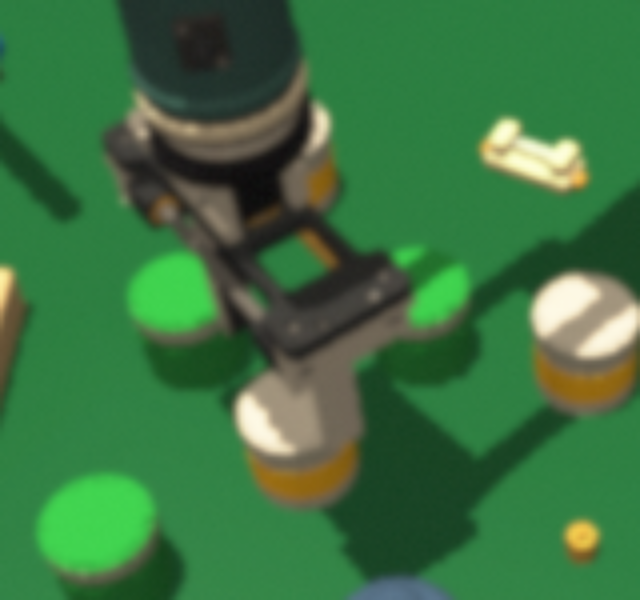

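The fingertips hang above tin 2 with the same z offset, and tin 1 stands upright in its place. Next I descend, grip and lift.

servo_tool --series "-1 0 -0.1 1.3 0;-1 0 -0.1 2.8 0;-1 0 -0.1 4.2 0;-1 0 -0.1 5.4 0;-1 0 -0.1 6 0;-1 0 -0.1 6 0;-1 0 -0.1 6 0;1 0 -0.1 6 0;1 0 -0.1 6 0;1 0 -0.1 6 0;1 0 -0.1 6 0;1 0 -0.1 6 0;1 0 -0.1 6 0;1 0 -0.1 6 0;1 0 -0.1 6 0;1 0 -0.1 6 0"

```text
time: 12.27
tool_pos: [0.6215, -0.116, -0.0196]
ee_rot: [3.14, 0.001, 2.751]
wrist_force: [1.3, 2.6, 1.3]
width: 0.0603
```

servo_tool --series "1 0 0 -0.3 0;1 0 0 -1 0;1 0 0 -2 0;1 0 0 -3 0;1 0 0 -3.7 0;1 0 0 -4 0;1 0 0 -4 0;1 0 0 -4 0;1 0 0 -4 0;1 0 0 -4 0"

```text
time: 13.1
tool_pos: [0.6202, -0.1166, 0.0191]
ee_rot: [-3.141, -0.001, 2.751]
wrist_force: [0.3, -1.0, -5.7]
width: 0.0606
```

Run:
```python
from h import *
heft(); delta()
```

```text
Fz [-5.45 -5.45 -5.34 -5.94 -5.66 -6.25] mass 0.579
t 13.4 pos [ 0.6207 -0.1167  0.0196] rot [ 3.142 -0.     2.751] F [ 0.26 -0.99 -6.25] w 0.0605
```

Tin 2 weighs about 0.58 kg. No other tin can exceed 0.44 kg, so it is the heaviest. I'll set it back down and fetch tin 3, hefting it on the way.

servo_tool --series "1 0 0 1 0;1 0 0 2.2 0;1 0 0 3.1 0;1 0 0 3.6 0;1 0 0 3.85 0;1 0 0 4 0;1 0 0 4 0;1 0 0 4 0;-1 0 0 4 0;-1 0 0 4 0;-1 0 0 4 0;-1 0 0 4 0;-1 0 0 4 0;-1 0 0 4 0;-1 0 0 2.5 0;-1 0 0 0 0;-1 0 0 -3 0;-1 0 0 -5 0;-1 0 0 -5 0;-1 0 0 -5 0"

```text
time: 15.07
tool_pos: [0.622, -0.1171, 0.0716]
ee_rot: [3.141, 0.004, 2.751]
wrist_force: [0.5, -0.9, -0.8]
width: 0.094
```

```bash
python3 -c "
from h import *
snapshot('top');snapshot('top')
delta((*T3,.07),(*T3,-.021))"
```

```text
t 15.17 pos [ 0.6199 -0.1165  0.0681] rot [-3.141e+00 -3.000e-03  2.751e+00] F [ 0.13 -1.03 -0.4 ] w 0.094
(0.443, -0.251, 0.07) cm [ 11.23 -19.17  -0.15]
(0.443, -0.251, -0.021) cm [ 11.2  -19.17   8.95]
```

servo_tool --series "-1 1 -1.7 0 0;-1 2.8 -4.8 0 0;-1 4.7 -8 0 0;-1 6.6 -11.3 0 0;-1 8.5 -14.5 0 0;-1 10.2 -17.4 0 0;-1 11 -18.8 0 0;-1 11.2 -19.15 0.5 0;-1 11.2 -19.15 1.5 0;-1 11.2 -19.15 2.5 0;-1 11.2 -19.15 3 0;-1 11.2 -19.15 3 0;-1 11.2 -19.15 3 0"

```text
time: 16.25
tool_pos: [0.4445, -0.25, 0.0386]
ee_rot: [3.141, -0.002, 2.752]
wrist_force: [-0.5, -0.2, -0.4]
width: 0.0942
```

Run:
```python
from h import *
p,d=snapshot("scene"); delta((*T3,-.021))
save("s5.png",cv2.resize(p[70:270,170:350],None,fx=3,fy=3))
```

```text
t 16.3 pos [ 0.4449 -0.2505  0.0394] rot [ 3.141e+00 -1.000e-03  2.752e+00] F [-0.18 -0.03 -0.58] w 0.094
(0.443, -0.251, -0.021) cm [ 0.15 -0.12  6.04]
```

View pics/s5.png

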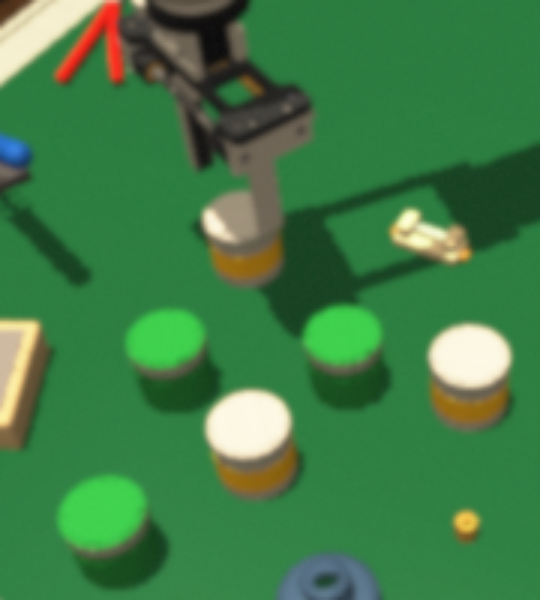

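Tins 1 and 2 stand upright where they were, and the gripper is over tin 3 (crop about (243,235)). I'll grip it and lift.

servo_tool --series "-1 0.1 -0.1 1.3 0;-1 0.1 -0.1 2.8 0;-1 0.1 -0.1 4.2 0;-1 0.1 -0.1 5.4 0;-1 0.1 -0.1 6 0;-1 0.1 -0.1 6 0;-1 0.1 -0.1 6 0;1 0.1 -0.1 6 0;1 0.1 -0.1 6 0;1 0.1 -0.1 6 0;1 0.1 -0.1 6 0;1 0.1 -0.1 6 0;1 0.1 -0.1 6 0;1 0.1 -0.1 6 0;1 0.1 -0.1 6 0;1 0.1 -0.1 6 0"

```text
time: 17.63
tool_pos: [0.4434, -0.2516, -0.0198]
ee_rot: [3.141, 0.001, 2.751]
wrist_force: [0.3, 1.3, 1.6]
width: 0.0601
```

servo_tool --series "1 0 0 -0.3 0;1 0 0 -1.2 0;1 0 0 -2.7 0;1 0 0 -4.7 0;1 0 0 -6.7 0;1 0 0 -8.7 0;1 0 0 -10.5 0;1 0 0 -11.6 0;1 0 0 -12 0;1 0 0 -12 0;1 0 0 -12 0;1 0 0 -12 0"

```text
time: 18.63
tool_pos: [0.4421, -0.2511, 0.0982]
ee_rot: [3.141, -0.003, 2.751]
wrist_force: [-0.2, -0.2, -2.3]
width: 0.0605
```

Run:
```python
from h import *
heft(5); delta((.560,.275,.1),(.445,.275,.1))
```

```text
Fz [-1.75 -2.93 -2.67 -1.77 -2.05] mass 0.227
t 18.88 pos [ 0.4427 -0.2515  0.0991] rot [ 3.141e+00 -1.000e-03  2.751e+00] F [-0.46  0.03 -2.05] w 0.0608
(0.56, 0.275, 0.1) cm [ 9.21 53.15 -0.06]
(0.445, 0.275, 0.1) cm [ 1.984e+01  4.876e+01 -4.000e-02]
```

Tin 3 weighs about 0.23 kg. I'll carry it over the bay.

servo_tool --series "1 0.3 0.7 0 0;1 0.8 2 0 0;1 1.6 4 0 0;1 2.7 6.7 0 0;1 4 9.8 0 0;1 5.3 13.1 0 0;1 6.7 16.5 0 0;1 8.1 19.9 0 0;1 9.5 23.3 0 0;1 10.9 26.7 0 0;1 12.3 30.1 0 0;1 13.7 33.5 0 0;1 15 36.9 0 0;1 16.3 40.1 0 0;1 17.5 43 0 0;1 18.5 45.4 0 0;1 19.2 47.2 0 0;1 19.6 48.3 0 0;1 19.8 48.8 0 0;1 19.8 48.8 0 0"

```text
time: 20.55
tool_pos: [0.4452, 0.2758, 0.0998]
ee_rot: [-3.141, -0.0, 2.752]
wrist_force: [-0.7, -0.3, -2.5]
width: 0.0603
```

servo_tool --series "1 0 0 0 0;1 0 0 0 0;1 0 0 0 0"

```text
time: 20.8
tool_pos: [0.446, 0.2739, 0.1]
ee_rot: [-3.141, 0.0, 2.749]
wrist_force: [0.0, -1.0, -2.2]
width: 0.0606
```

Run:
```python
from h import *
p,d=snapshot("scene"); delta((.445,.275,-.018))
save("s6.png",cv2.resize(p[80:390,270:610],None,fx=1.9,fy=1.9))
W=world("scene",d); m=(d>0)&(W[...,1]>.2)&(W[...,1]<.35)&(W[...,0]>.4)&(W[...,0]<.6)
h=cv2.cvtColor(p,cv2.COLOR_RGB2HSV); k=m&(h[...,0]>10)&(h[...,0]<30)&(h[...,1]>130)&(W[...,2]>.06); print("band",k.sum(),np.percentile(W[k],[2,50,98],axis=0).round(3).tolist())
f=m&(h[...,0]<6)&(h[...,1]>150)&(W[...,2]<.02); print("floor z",np.median(W[f][:,2]))
```

```text
t 20.85 pos [0.4461 0.2739 0.1   ] rot [-3.142  0.     2.749] F [ 0.57 -0.58 -2.05] w 0.0601
(0.445, 0.275, -0.018) cm [ 0.14  0.06 11.8 ]
band 488 [[0.444, 0.226, 0.132], [0.469, 0.279, 0.156], [0.494, 0.326, 0.271]]
floor z 0.002091751395349617
```

View pics/s6.png

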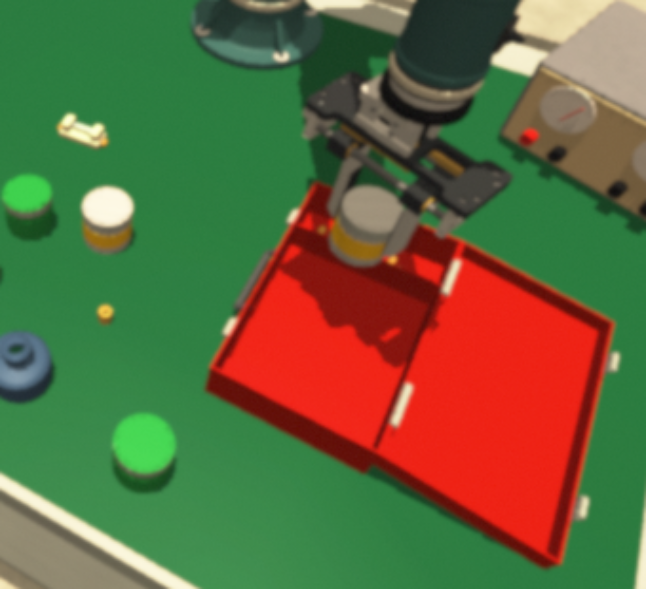

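The tin hangs upright over the -x end of the large bay and clear of the partition. I'll lower it in two stages.

servo_tool --series "1 0.05 0 1 0;1 0.05 0 2.5 0;1 0.05 0 4.5 0;1 0.05 0 6.5 0;1 0.05 0 8.3 0;1 0.05 0 9.7 0;1 0.05 0 10.6 0;1 0.05 0 11.1 0;1 0.05 0 11.3 0;1 0.05 0 11.4 0;1 0.05 0 11.4 0;1 0.05 0 11.4 0"

```text
time: 21.85
tool_pos: [0.4462, 0.2755, -0.0131]
ee_rot: [3.14, 0.001, 2.751]
wrist_force: [0.3, -0.0, -2.1]
width: 0.0598
```

servo_tool --series "1 0 0 0.1 0;1 0 0 0.2 0;1 0 0 0.25 0;1 0 0 0.3 0;1 0 0 0.3 0;1 0 0 0.3 0"

```text
time: 22.35
tool_pos: [0.4455, 0.2752, -0.0167]
ee_rot: [3.141, 0.0, 2.751]
wrist_force: [-1.4, -0.3, 1.1]
width: 0.0605
```

Contact shows in Fz, which went from -2.1 to +1.1 N. I'll release and rise.

servo_tool --series "-1 0 0 0 0;-1 0 0 0 0;-1 0 0 0 0;-1 0 0 0 0;-1 0 0 0 0;-1 0 0 0 0;-1 0 0 -1.5 0;-1 0 0 -4 0;-1 0 0 -7 0;-1 0 0 -9 0;-1 0 0 -10 0;-1 0 0 -10 0;-1 0 0 -10 0"

```text
time: 23.43
tool_pos: [0.4453, 0.275, 0.0825]
ee_rot: [3.142, -0.0, 2.751]
wrist_force: [-0.9, -0.4, -0.1]
width: 0.0939
```

```bash
python3 -c "
from h import *
snapshot('top')
delta((*T1,.07),(*T1,-.02))"
```

```text
t 23.48 pos [0.4445 0.2747 0.0814] rot [-3.140e+00 -2.000e-03  2.751e+00] F [ 0.16  1.2  -0.27] w 0.0942
(0.484, -0.006, 0.07) cm [-14.34 -24.45   1.15]
(0.484, -0.006, -0.02) cm [-14.36 -24.43  10.15]
```

servo_tool --series "-1 -1 -1.7 0 0;-1 -2.7 -4.6 0 0;-1 -4.6 -7.9 0 0;-1 -6.5 -11.1 0 0;-1 -8.4 -14.4 0 0;-1 -10.3 -17.6 0 0;-1 -12.2 -20.9 0 0;-1 -13.6 -23.3 0.3 0;-1 -14.2 -24.3 1.3 0;-1 -14.3 -24.45 2.6 0;-1 -14.3 -24.45 3.8 0;-1 -14.3 -24.45 4 0;-1 -14.3 -24.45 4 0;-1 -14.3 -24.45 4 0"

```text
time: 24.65
tool_pos: [0.484, -0.0044, 0.0423]
ee_rot: [-3.142, -0.001, 2.752]
wrist_force: [-0.0, 1.1, -0.4]
width: 0.0942
```

Run:
```python
from h import *
p,d=snapshot("scene"); delta((*T1,-.02))
z=np.load("scene0.npz"); h=lambda q:cv2.cvtColor(q,cv2.COLOR_RGB2HSV)
for q in (z["p"],p):
    a=h(q); m=((a[...,0]>10)&(a[...,0]<28)&(a[...,1]>130)).astype(np.uint8); m[:,:230]*=(1); m[:120]=0; m[:, 400:]=0
    n,l,s,c=cv2.connectedComponentsWithStats(m); print([(c[i].round(1).tolist(),int(s[i,4])) for i in range(1,n) if s[i,4]>20])
```

```text
t 24.7 pos [ 0.4846 -0.0046  0.043 ] rot [3.141 0.    2.752] F [ 0.49 -0.08 -0.94] w 0.0942
(0.484, -0.006, -0.02) cm [ 0.   -0.16  6.3 ]
[([28.5, 211.2], 8996), ([74.0, 123.6], 220), ([97.4, 128.1], 195), ([56.0, 159.6], 222), ([252.3, 157.1], 172), ([326.7, 205.3], 181), ([256.8, 228.6], 188), ([324.9, 244.9], 56)]
[([28.5, 211.1], 9003), ([74.0, 123.6], 220), ([97.4, 128.2], 193), ([345.0, 146.2], 58), ([56.1, 159.5], 224), ([326.0, 205.1], 177), ([256.5, 227.8], 190), ([324.9, 244.9], 56), ([383.0, 267.3], 21)]
```

Tins 1 and 2 are unchanged to within a pixel. Next I grip tin 1 and lift it.

servo_tool --series "-1 0 -0.15 1.3 0;-1 0 -0.15 2.8 0;-1 0 -0.15 4.2 0;-1 0 -0.15 5.5 0;-1 0 -0.15 6.2 0;-1 0 -0.15 6.3 0;-1 0 -0.15 6.3 0;1 0 -0.15 6.3 0;1 0 -0.15 6.3 0;1 0 -0.15 6.3 0;1 0 -0.15 6.3 0;1 0 -0.15 6.3 0;1 0 -0.15 6.3 0;1 0 -0.15 6.3 0;1 0 -0.15 6.3 0;1 0 -0.15 6.3 0"

```text
time: 26.03
tool_pos: [0.4843, -0.0066, -0.0198]
ee_rot: [3.141, 0.001, 2.751]
wrist_force: [0.7, 1.5, 2.0]
width: 0.0588
```

servo_tool --series "1 0 0 -0.3 0;1 0 0 -1.2 0;1 0 0 -2.7 0;1 0 0 -4.7 0;1 0 0 -6.7 0;1 0 0 -8.7 0;1 0 0 -10.5 0;1 0 0 -11.6 0;1 0 0 -12 0;1 0 0 -12 0;1 0 0 -12 0;1 0 0 -12 0"

```text
time: 27.03
tool_pos: [0.4827, -0.0067, 0.0982]
ee_rot: [-3.141, -0.003, 2.751]
wrist_force: [-0.5, -0.6, -3.8]
width: 0.0587
```

Run:
```python
from h import *
heft(5); delta((.558,.275,.1))
```

```text
Fz [-3.33 -4.34 -2.74 -3.01 -4.04] mass 0.356
t 27.28 pos [ 0.4834 -0.0068  0.0991] rot [-3.141e+00 -1.000e-03  2.751e+00] F [ 0.26  0.13 -4.04] w 0.059
(0.558, 0.275, 0.1) cm [ 3.84 28.89 -0.09]
```

servo_tool --series "1 0.1 0.6 0 0;1 0.3 1.8 0 0;1 0.5 3.7 0 0;1 0.8 6.2 0 0;1 1.2 9 0 0;1 1.6 12 0 0;1 2 15 0 0;1 2.4 18 0 0;1 2.8 20.9 0 0;1 3.1 23.5 0 0;1 3.4 25.8 0 0;1 3.6 27.5 0 0;1 3.8 28.5 0 0;1 3.85 28.9 0 0;1 3.85 28.9 0 0;1 3.85 28.9 0 0;1 3.85 28.9 0 0;1 3.85 28.9 0 0"

```text
time: 28.78
tool_pos: [0.5584, 0.274, 0.1001]
ee_rot: [-3.141, 0.0, 2.749]
wrist_force: [-0.0, -0.4, -4.0]
width: 0.0587
```

Run:
```python
from h import *
p,d=snapshot("scene"); delta((.558,.275,-.017))
save("s7.png",cv2.resize(p[80:390,270:610],None,fx=1.9,fy=1.9))
```

```text
t 28.83 pos [0.5584 0.2741 0.1001] rot [3.142 0.    2.749] F [ 0.23 -0.36 -3.91] w 0.0591
(0.558, 0.275, -0.017) cm [ 0.08  0.07 11.71]
```

View pics/s7.png

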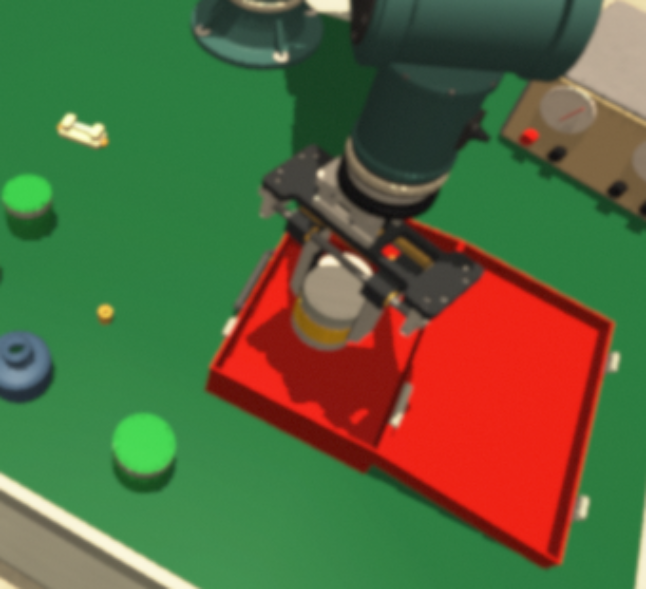

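Tin 1 hangs upright over the +x part of the bay, with the first tin standing behind it. I'll lower it the same way.

servo_tool --series "1 0.05 0.05 1 0;1 0.05 0.05 2.5 0;1 0.05 0.05 4.5 0;1 0.05 0.05 6.5 0;1 0.05 0.05 8.3 0;1 0.05 0.05 9.7 0;1 0.05 0.05 10.6 0;1 0.05 0.05 11.1 0;1 0.05 0.05 11.3 0;1 0.05 0.05 11.4 0;1 0.05 0.05 11.4 0;1 0.05 0.05 11.4 0"

```text
time: 29.83
tool_pos: [0.559, 0.2761, -0.0129]
ee_rot: [3.14, 0.002, 2.751]
wrist_force: [0.1, 1.1, -3.7]
width: 0.0582
```

servo_tool --series "1 0 0 0.1 0;1 0 0 0.2 0;1 0 0 0.25 0;1 0 0 0.3 0;1 0 0 0.3 0;1 0 0 0.3 0"

```text
time: 30.33
tool_pos: [0.5582, 0.2758, -0.0167]
ee_rot: [3.141, 0.0, 2.751]
wrist_force: [-0.3, -0.2, -1.1]
width: 0.0584
```

servo_tool --series "1 0 0 0.05 0;1 0 0 0.1 0;1 0 0 0.1 0;1 0 0 0.1 0"

```text
time: 30.67
tool_pos: [0.5583, 0.2758, -0.0167]
ee_rot: [3.141, 0.001, 2.751]
wrist_force: [-3.7, -1.1, 5.4]
width: 0.0588
```

servo_tool --series "-1 0 0 0 0;-1 0 0 0 0;-1 0 0 0 0;-1 0 0 0 0;-1 0 0 0 0;-1 0 0 0 0;-1 0 0 -1.5 0;-1 0 0 -4 0;-1 0 0 -7 0;-1 0 0 -9 0;-1 0 0 -10 0;-1 0 0 -10 0;-1 0 0 -10 0"

```text
time: 31.75
tool_pos: [0.5581, 0.2757, 0.0816]
ee_rot: [3.141, 0.0, 2.751]
wrist_force: [-0.4, -0.8, -2.0]
width: 0.0939
```

```bash
python3 -c "
from h import *
snapshot('top')
delta((*T2,.07),(*T2,-.02))"
```

```text
t 31.8 pos [0.5573 0.2754 0.0802] rot [-3.140e+00 -2.000e-03  2.751e+00] F [-0.36 -0.24 -0.08] w 0.0941
(0.621, -0.116, 0.07) cm [-20.8  -33.76   1.04]
(0.621, -0.116, -0.02) cm [-20.82 -33.74  10.04]
```

servo_tool --series "-1 -1 -1.7 0 0;-1 -2.7 -4.5 0 0;-1 -4.6 -7.6 0 0;-1 -6.6 -10.8 0 0;-1 -8.6 -14 0 0;-1 -10.6 -17.2 0 0;-1 -12.6 -20.5 0 0;-1 -14.6 -23.8 0 0;-1 -16.6 -27 0 0;-1 -18.5 -30.2 0 0;-1 -20 -32.6 0.3 0;-1 -20.6 -33.6 1.3 0;-1 -20.75 -33.8 2.6 0;-1 -20.75 -33.8 3.8 0;-1 -20.75 -33.8 4 0;-1 -20.75 -33.8 4 0;-1 -20.75 -33.8 4 0"

```text
time: 33.22
tool_pos: [0.6209, -0.1139, 0.0413]
ee_rot: [3.141, -0.001, 2.753]
wrist_force: [0.2, 1.0, 0.7]
width: 0.094
```

Run:
```python
from h import *
p,d=snapshot("scene"); delta((*T2,-.02))
save("s8.png",cv2.resize(p[100:390,170:610],None,fx=1.8,fy=1.8))
```

```text
t 33.27 pos [ 0.6214 -0.1142  0.0422] rot [3.141 0.    2.753] F [ 0.16 -0.45 -0.08] w 0.094
(0.621, -0.116, -0.02) cm [-0.02 -0.18  6.22]
```

View pics/s8.png

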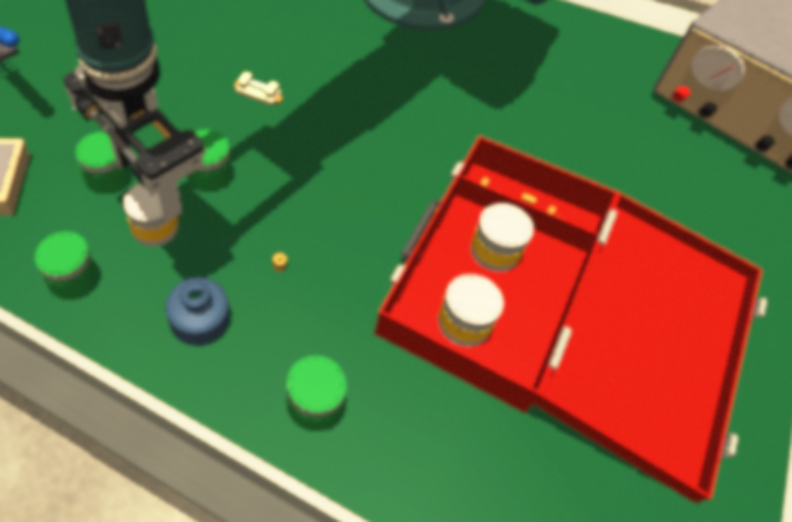

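Both light tins stand upright in the bay at crop (500,235) and (470,310). The gripper is over the heaviest tin. I'll grip it and lift about 20 cm.

servo_tool --series "-1 0 -0.15 1.3 0;-1 0 -0.15 2.8 0;-1 0 -0.15 4.2 0;-1 0 -0.15 5.5 0;-1 0 -0.15 6.1 0;-1 0 -0.15 6.2 0;-1 0 -0.15 6.2 0;1 0 -0.15 6.2 0;1 0 -0.15 6.2 0;1 0 -0.15 6.2 0;1 0 -0.15 6.2 0;1 0 -0.15 6.2 0;1 0 -0.15 6.2 0;1 0 -0.15 6.2 0;1 0 -0.15 6.2 0;1 0 -0.15 6.2 0"

```text
time: 34.6
tool_pos: [0.621, -0.1171, -0.0197]
ee_rot: [3.141, 0.001, 2.751]
wrist_force: [-0.2, 1.6, 1.9]
width: 0.0606
```

servo_tool --series "1 0 0 -0.3 0;1 0 0 -1.2 0;1 0 0 -2.7 0;1 0 0 -4.5 0;1 0 0 -6.5 0;1 0 0 -8.5 0;1 0 0 -10.5 0;1 0 0 -12.5 0;1 0 0 -14.5 0;1 0 0 -16.5 0;1 0 0 -18.3 0;1 0 0 -19.6 0;1 0 0 -20.4 0;1 0 0 -20.8 0;1 0 0 -21 0;1 0 0 -21 0;1 0 0 -21 0;1 0 0 -21 0;1 0 0 -21 0;1 0 0 -21 0"

```text
time: 36.27
tool_pos: [0.6203, -0.1171, 0.1891]
ee_rot: [-3.142, -0.001, 2.751]
wrist_force: [0.4, -0.6, -4.9]
width: 0.0606
```

Run:
```python
from h import *
p,d=heft(8); delta(); o=robot.get_obs(); print(abs(o["qvel"]).max().round(4))
save("s9.png",cv2.resize(p[60:340,150:560],None,fx=1.9,fy=1.9)); W=world("scene",d)
h=cv2.cvtColor(p,cv2.COLOR_RGB2HSV); k=(d>0)&(h[...,0]>10)&(h[...,0]<28)&(h[...,1]>130)&(np.hypot(W[...,0]-.621,W[...,1]+.116)<.045)&(W[...,2]>.1); print(k.sum(),np.percentile(W[k],[2,50,98],axis=0).round(3).tolist())
z=np.load("scene0.npz"); g=cv2.cvtColor(z["p"],cv2.COLOR_RGB2HSV)
for a in(g,h):
    m=((a[...,0]>45)&(a[...,0]<75)&(a[...,2]>165)).astype(np.uint8); n,l,s,c=cv2.connectedComponentsWithStats(m); print([c[i].round(1).tolist() for i in range(1,n) if s[i,4]>80])
    m=((a[...,0]>98)&(a[...,0]<125)&(a[...,1]>80)).astype(np.uint8); n,l,s,c=cv2.connectedComponentsWithStats(m); print([c[i].round(1).tolist() for i in range(1,n) if s[i,4]>80])
```

```text
Fz [-4.71 -5.23 -5.63 -6.15 -6.11 -5.36 -5.16 -5.05] mass 0.553
t 36.67 pos [ 0.6207 -0.1172  0.1899] rot [3.141 0.    2.751] F [-0.3   0.48 -5.05] w 0.0601
0.0014
287 [[0.61, -0.157, 0.222], [0.646, -0.106, 0.242], [0.653, -0.074, 0.495]]
[[224.4, 182.2], [283.7, 180.9], [203.3, 240.2], [345.4, 312.5]]
[[169.6, 118.9], [280.1, 271.4]]
[[224.4, 182.2], [278.0, 176.9], [289.1, 185.1], [203.3, 240.2], [345.4, 312.5]]
[[169.6, 118.9], [280.0, 271.1]]
```

View pics/s9.png

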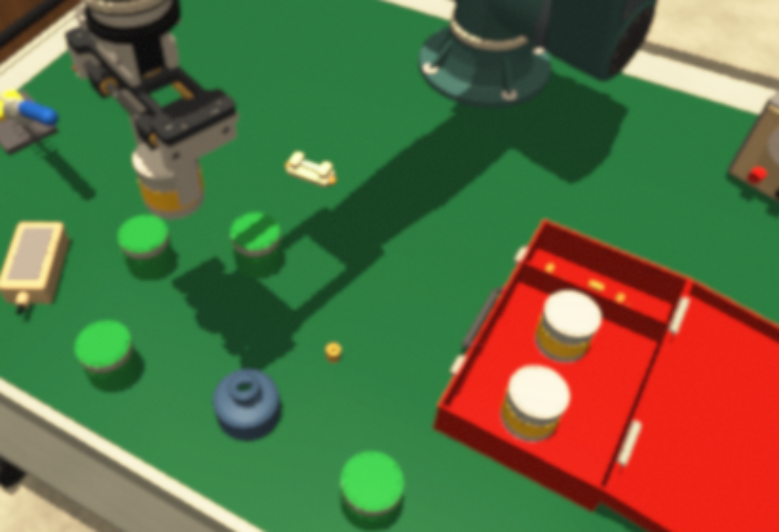

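The heaviest tin is held upright and still, its underside about 21 cm up (lowest band points at z 0.222). Both other tins stand in the bay, and the green tins and the weight are unmoved. I'm handing in.

```bash
python3 -c "
from h import *
print(robot.close_job())"
```

```text
the job is handed in; nothing more can be done
None
```

The job is handed in. The two lighter tins stand upright on the floor of the case's large bay, and the gripper still holds the heaviest tin.

- **Weights:** the tins came out at about 0.34–0.36 kg, 0.23 kg and 0.55–0.58 kg. The third is the heaviest. I set it back on the mat after hefting it and fetched it last. The 0.23 kg tin I hefted on its way to the case.
- **Placing:** I lowered both tins until the wrist force showed contact, then released. The last push on the second was about 5 N upward.
- **Last checks:** the held tin's underside is about 21 cm above the mat, upright and still (joint speeds under 0.002 rad/s). The job took about 37 s of the 72 s. The four green look-alikes and the iron weight have not moved by more than a pixel. The power brick, fuse holder and standoff looked unmoved in the last picture, but I did not measure them.
- **What disagreed:** the reported TCP height read about 43 mm lower than the fingertips seen in the depth image. My first grasp therefore closed on air above a tin and touched nothing. I corrected for the offset in every later move.

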